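Re-rack the paint tins in reverse order

ROBOT

A 6-joint arm with a two-finger parallel gripper is mounted at the origin on the work surface. World frame = base frame: x ahead of the robot, y to its left, z up, the work surface at z = 0. Lengths are in mm, angles in rad, forces in N, time in s.
With the tool pointing down it reaches from about 275 to 825 mm from the base axis. Payload 5.2 kg.
Tool frame: the origin (TCP) lies midway between the tips of the shut fingers; the grasp point (between the pads) lies 19 mm behind it; z points along the fingers, y is the line along which they close (so a half turn about z gives the same grasp; the last joint's range is limited). The gripper opens to 93 mm and grips with 3 to 60 N. Pads are 15 mm wide; open, the fingers measure 128 mm over their backs; the gripper's body (75 mm by 188 mm) begins 65 mm behind the grasp point.
Start: joints at [-1.386, 0.259, 1.535, -0, 1.348, -0.203], TCP at [208.005, -509.155, 218.653] pointing down, gripper open.
Joint ranges: [-3.14, 3.14], [-0.91, 2.08], [0.19, 2.58], [-1.22, 4.36], [0.22, 2.71], [-3.12, 3.12]. Speed limits (rad/s): [2.57, 2.57, 3.14, 3.14, 3.14, 3.14].

INTERFACE

Orientations are given as a unit quaternion [x, y, z, w].
In Python, from cell import arm gives the robot as it stands.
- The arm moves only by the tool servo_tool, never from a script. Its argument "rows" is a list of rows, each a list of 5 numbers: the shift along the tool's x, y, z in cm, then the turn about the tool's z in rad, then the finger opening in cm, from 0 to 9.3. In form: [[tx, ty, tz, spin, fingers], ...]. A call has 1 to 20 rows; each row shifts and turns the commanded pose from where the row before left it, along the tool's axes as they then stand; what a row does not reach is not made up. A row lasts 1/10 s, in which the tool goes at most 50 mm and 8.59 degrees, less where a joint would pass 70% of its speed; a pose out of reach is approached as far as the arm can. A call is refused whole if a number of a shift passes 5 or a number of a turn 0.15, either way. A call with a gripper value outside its range is refused whole. The fingers move at their own pace and stop on an object; the grip force is fixed at half the most. Time passes only in rows, so rows that do not move let the fingers close. It gives the time, the measured TCP pose, the force, the opening and the grip force at its end, in the units of the state.
- arm.get_state(): the state, without advancing time (a new reading comes with each control period).
- arm.grab_frame(name): name is "scene" or "top"; returns (picture, depth): 480x640x3 uint8, red, green, blue; 480x640 float32, mm along the optical axis (not along the pixel's ray), 0 where there is no reading.
- arm.get_calibration(name): a dict with "vertical_fov" (degrees; the focal length in pixels is half the picture's height over the tangent of half this angle, whatever the lens; pixels are square), "cx", "cy" (the principal point, pixels), "D" ([k1, k2, p1, p2, k3] as OpenCV has them; the pictures are not rectified), "origin" and "orientation" of the camera in the world. Camera axes: x right, y down, z forward; pixel columns grow to the right and rows downward; lengths in mm; the calibration is good to about 2 mm. A picture is of the moment at which its call begins. get_calibration takes no time and is no camera call.
- arm.sign_off(): hands the job in; it is judged then, once.
Trained networks look in the newest picture that a camera, given by its name, has taken for a name from the list of things; names that differ only in an ending like _2 or _b are one class to them, and where a whole thing is asked for, a point or a joint stands for the part that bears it (a point fixed in the world has none). Each returns a list of dicts, best first, with "p" (0 to 1); they miss things now and then, are a little off and sometimes report something else, mostly with a low value. They report only what shows in the picture. A call takes as long as a camera call. They do not tell look-alikes from the thing itself.
- arm.spot_in(camera, query): "xy" ([column, row] as shares, 0 to 1, of the picture: columns of its width, rows of its height, amid what is visible of it).
- arm.trace(camera, query): "pixels" (480x640 bool, what is visible of it) and "xy" ([column, row] as shares, 0 to 1, of the picture: columns of its width, rows of its height, amid what is visible of it).
- arm.pinpoint(camera, query): "xy" ([column, row] as shares, 0 to 1, of the picture: columns of its width, rows of its height: a listed point, or the origin of a listed thing).
The state is a dict: "time": time; "joint_pos": joint angles; "dq": joint speeds; "effort": joint torques, N m; "eef_pos": TCP position; "orientation": TCP orientation; "force": force on the tool from outside, world axes, zero at the start; "ft_torque": the same for the moment, N m; "grip_width": finger opening in mm; "grip_force": force on a finger pad.
Only numpy, scipy, OpenCV 4.12 (cv2) and the standard library are available. Lean on these libraries where they do the work, as an engineer would, in place of code of your own. Each camera call takes 0.05 s, during which the arm holds its last target. There are 200 camera calls.

TASK

Move the four small paint tins from the plywood rack to the grey rack in reverse order: the tin at the left end of the plywood rack goes to the right end of the grey rack, the next one to the bay beside it, and so on. Keep the tins upright, set each one down (do not drop it) on the middle of the white disc of its bay, and let go of it.

Things in the scene. Friction and masses are not known exactly. Their poses are not given: they have to be found in the camera images.
- old_rack: Plywood rack, brown end boards; the tins start here, one per bay, on mats. Fixed, left or right of the robot, yaw within 0.3 rad. 336 mm along own y, 110 across. Origin: centre of underside. Bay floor 18 mm up; bay centres at own y = 0.12, 0.04, -0.04, -0.12 m, x = 0. Dividers 4 mm thick, 12 high over the floor; end boards 8 mm thick, 40 over the table; no front lip.
- new_rack: Grey rack, dark steel end boards, empty; a white 62 mm disc marks each bay centre. Fixed, left or right of the robot, yaw within 0.3 rad. 336 mm along own y, 110 across. Origin: centre of underside. Bay floor 18 mm up; bay centres at own y = 0.12, 0.04, -0.04, -0.12 m, x = 0. Dividers 4 mm thick, 12 high over the floor; end boards 8 mm thick, 40 over the table; no front lip.
- tin_red: Small round paint tin with a red lid and red band, loose, 50 mm in diameter, 62 mm tall, about 0.11 to 0.23 kg. Origin at the centre of its underside, z up through the lid; its yaw is arbitrary. Starts within about 3 mm of the middle of the red mat.
- tin_yellow: Small round paint tin with a yellow lid and yellow band, loose, 50 mm in diameter, 62 mm tall, about 0.11 to 0.23 kg. Origin at the centre of its underside, z up through the lid; its yaw is arbitrary. Starts within about 3 mm of the middle of the yellow mat.
- tin_green: Small round paint tin with a green lid and green band, loose, 50 mm in diameter, 62 mm tall, about 0.11 to 0.23 kg. Origin at the centre of its underside, z up through the lid; its yaw is arbitrary. Starts within about 3 mm of the middle of the green mat.
- tin_blue: Small round paint tin with a blue lid and blue band, loose, 50 mm in diameter, 62 mm tall, about 0.11 to 0.23 kg. Origin at the centre of its underside, z up through the lid; its yaw is arbitrary. Starts within about 3 mm of the middle of the blue mat.
- mat_red: Flat red bay mat fixed to the floor of the plywood rack under the tin of the same colour, 104 by 66 mm, 4 mm thick, showing in front of and behind the tin. Origin at the centre of its underside. It stays there, so it tells in which bay of the plywood rack the red tin stood.
- mat_yellow: Flat yellow bay mat fixed to the floor of the plywood rack under the tin of the same colour, 104 by 66 mm, 4 mm thick, showing in front of and behind the tin. Origin at the centre of its underside. It stays there, so it tells in which bay of the plywood rack the yellow tin stood.
- mat_green: Flat green bay mat fixed to the floor of the plywood rack under the tin of the same colour, 104 by 66 mm, 4 mm thick, showing in front of and behind the tin. Origin at the centre of its underside. It stays there, so it tells in which bay of the plywood rack the green tin stood.
- mat_blue: Flat blue bay mat fixed to the floor of the plywood rack under the tin of the same colour, 104 by 66 mm, 4 mm thick, showing in front of and behind the tin. Origin at the centre of its underside. It stays there, so it tells in which bay of the plywood rack the blue tin stood.
Not all that is in view belongs to the job. Leave any orange or purple look-alike of the tin_green alone.

How it is judged (in metres and radians):
At the end, for the whole second after the job is handed in: Every tin stands on the bay floor of the grey rack, upright within 0.08 rad, its middle within 13 mm of the bay's middle along and across the rack, released and at rest; the tin from the bay at own y of the plywood rack (told by its mat) is in the bay at -y of the grey rack (((y of mat_red in the frame of old_rack between 0.1 and 0.14 m and y of tin_red in the frame of new_rack between -0.133 and -0.107 m) or (y of mat_red in the frame of old_rack between 0.02 and 0.06 m and y of tin_red in the frame of new_rack between -0.053 and -0.027 m) or (y of mat_red in the frame of old_rack between -0.06 and -0.02 m and y of tin_red in the frame of new_rack between 0.027 and 0.053 m) or (y of mat_red in the frame of old_rack between -0.14 and -0.1 m and y of tin_red in the frame of new_rack between 0.107 and 0.133 m)) and x of tin_red in the frame of new_rack between -0.013 and 0.013 m and z of tin_red in the frame of new_rack between 0.013 and 0.024 m and angle between each of tin_red, tin_yellow, tin_green, tin_blue's own z axis and vertical below 0.08 rad and linear speed of each of tin_red, tin_yellow, tin_green, tin_blue below 0.02 m/s and contact force between each of tin_red, tin_yellow, tin_green, tin_blue and the fingers below 0.1 N and ((y of mat_yellow in the frame of old_rack between 0.1 and 0.14 m and y of tin_yellow in the frame of new_rack between -0.133 and -0.107 m) or (y of mat_yellow in the frame of old_rack between 0.02 and 0.06 m and y of tin_yellow in the frame of new_rack between -0.053 and -0.027 m) or (y of mat_yellow in the frame of old_rack between -0.06 and -0.02 m and y of tin_yellow in the frame of new_rack between 0.027 and 0.053 m) or (y of mat_yellow in the frame of old_rack between -0.14 and -0.1 m and y of tin_yellow in the frame of new_rack between 0.107 and 0.133 m)) and x of tin_yellow in the frame of new_rack between -0.013 and 0.013 m and z of tin_yellow in the frame of new_rack between 0.013 and 0.024 m and ((y of mat_green in the frame of old_rack between 0.1 and 0.14 m and y of tin_green in the frame of new_rack between -0.133 and -0.107 m) or (y of mat_green in the frame of old_rack between 0.02 and 0.06 m and y of tin_green in the frame of new_rack between -0.053 and -0.027 m) or (y of mat_green in the frame of old_rack between -0.06 and -0.02 m and y of tin_green in the frame of new_rack between 0.027 and 0.053 m) or (y of mat_green in the frame of old_rack between -0.14 and -0.1 m and y of tin_green in the frame of new_rack between 0.107 and 0.133 m)) and x of tin_green in the frame of new_rack between -0.013 and 0.013 m and z of tin_green in the frame of new_rack between 0.013 and 0.024 m and ((y of mat_blue in the frame of old_rack between 0.1 and 0.14 m and y of tin_blue in the frame of new_rack between -0.133 and -0.107 m) or (y of mat_blue in the frame of old_rack between 0.02 and 0.06 m and y of tin_blue in the frame of new_rack between -0.053 and -0.027 m) or (y of mat_blue in the frame of old_rack between -0.06 and -0.02 m and y of tin_blue in the frame of new_rack between 0.027 and 0.053 m) or (y of mat_blue in the frame of old_rack between -0.14 and -0.1 m and y of tin_blue in the frame of new_rack between 0.107 and 0.133 m)) and x of tin_blue in the frame of new_rack between -0.013 and 0.013 m and z of tin_blue in the frame of new_rack between 0.013 and 0.024 m); the robot touches nothing.
It fails at once if a tin is tipped by more than 0.6 rad (angle between any of tin_red, tin_yellow, tin_green, tin_blue's own z axis and vertical above 0.6 rad).
It fails at once if a tin is dropped: it touches nothing while its underside is more than 65 mm above the table ((height (world z) of tin_red above 0.065 m and contact force between tin_red and anything else below 0.01 N) or (height (world z) of tin_yellow above 0.065 m and contact force between tin_yellow and anything else below 0.01 N) or (height (world z) of tin_green above 0.065 m and contact force between tin_green and anything else below 0.01 N) or (height (world z) of tin_blue above 0.065 m and contact force between tin_blue and anything else below 0.01 N)).
It also fails if it takes over 99 s, if anything falls off the work surface, if the arm or the gripper's body presses on something with over 40 N, if the wrist force passes 120 N, or if a joint passes its speed limit or range.

## Working session

There is one attempt and no reset: what is moved stays moved. The work goes in short steps, Python scripts to look and compute and a tool call to move; the robot and the scene stay as the last step left them, time stands still between calls to the robot, and variables do not carry over. Pictures are saved under pics/ and viewed, at most 14 in all, crops included, and the job is handed in when it is done.

Besides the shell and the picture viewer there is one more tool, called after "Emit:" as name(argument=value, ...) on one line, values as JSON. servo_tool: Moves the arm, as the interface text tells. Its arguments: {"type":"object","properties":{"rows":{"type":"array","items":{"type":"array","items":{"type":"number"}}}},"required":["rows"]}

```bash
mkdir -p pics && ls
python3 - <<'E'
from cell import arm
import cv2
for n in("scene","top"):
    p,d=arm.grab_frame(n); cv2.imwrite(f"pics/{n}0.png",p[:,:,::-1]); print(n,arm.get_calibration(n))
s=arm.get_state(); print(s)
E
```

```text
pics
scene {'vertical_fov': 44.814510086294824, 'cx': 321.7756630379055, 'cy': 235.94771860795507, 'D': array([-0.15942781,  0.        ,  0.        ,  0.        ,  0.        ]), 'origin': array([1028.21284729,  222.76016636,  941.04290204]), 'orientation': array([ 0.52866699,  0.79993806, -0.23580244, -0.15813769])}
top {'vertical_fov': 45.48602764088227, 'cx': 312.78751299680505, 'cy': 244.44294827166178, 'D': array([0.02017988, 0.        , 0.        , 0.        , 0.        ]), 'origin': array([ 424.54005909,   -4.001408  , 1044.42800856]), 'orientation': array([ 0.70872909, -0.70493005,  0.01418434, -0.02398947])}
{'time': 0.1, 'joint_pos': array([-1.38579833e+00,  2.59249107e-01,  1.53592112e+00, -3.88151150e-05,
        1.34799037e+00, -2.02736556e-01]), 'dq': array([ 3.87272357e-04, -1.72648816e-05, -2.72026121e-03, -1.20295680e-03,
       -2.00951684e-04, -1.37512212e-03]), 'effort': array([ 3.13895049e-03, -4.38210082e+01, -2.84640437e+01,  7.21755414e-02,
        3.62120080e-02, -6.06464596e-05]), 'eef_pos': array([ 207.90403213, -508.68788533,  217.93322072]), 'orientation': array([ 9.81265393e-01,  1.92659321e-01, -1.19705181e-05, -7.84111606e-04]), 'force': array([-0.35272715,  0.27733215, -0.74464749]), 'ft_torque': array([ 0.02218811, -0.07110597, -0.02022434]), 'grip_force': 0.0, 'grip_width': 93.32121144870007}
```

View pics/top0.png

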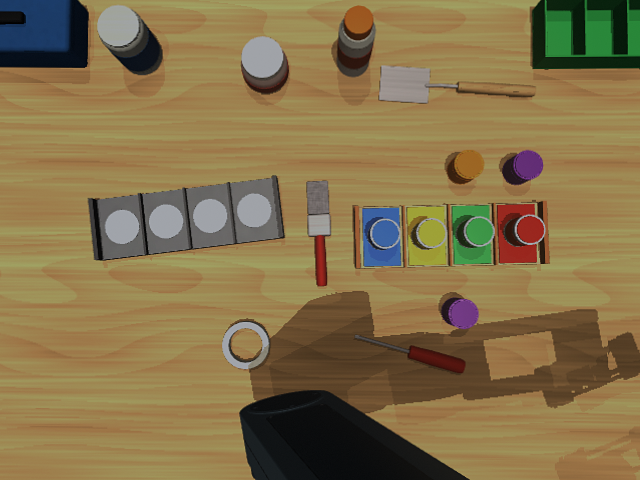

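View pics/scene0.png

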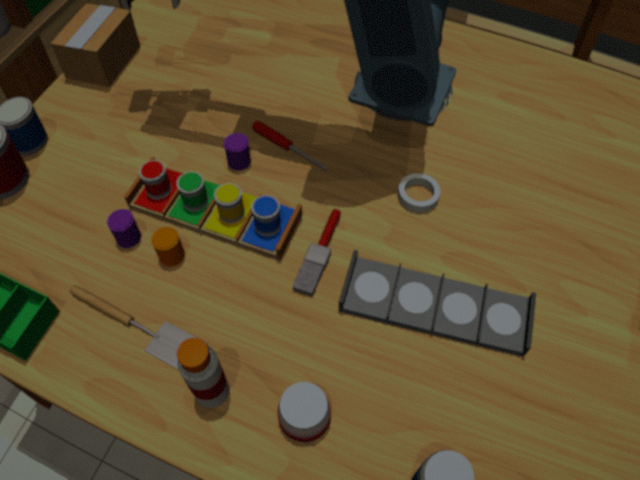

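The top view shows the grey rack on the left with discs at about (122,227), (166,221), (210,216) and (254,210). The plywood rack is on the right with blue (384,233), yellow (430,233), green (478,232) and red (528,229), each on its own mat.

Things that could be taken for tin_green are orange (466,165) and purple (527,166) and (461,312), all on the table. The real one, (478,232), has a green lid and stands on the green mat. The order reverses: blue goes to the right-end bay of the grey rack, then yellow, green and red to the left.

```bash
cat > h.py <<'E'
from cell import arm
import numpy as np, cv2
from scipy.spatial.transform import Rotation as R
def rays(n,uv):
    c=arm.get_calibration(n); f=240/np.tan(np.radians(c["vertical_fov"]/2))
    K=np.array([[f,0,c["cx"]],[0,f,c["cy"]],[0,0,1]])
    xy=cv2.undistortPoints(np.asarray(uv,float).reshape(-1,1,2),K,c["D"]).reshape(-1,2)
    return np.c_[xy,np.ones(len(xy))]@R.from_quat(c["orientation"]).as_matrix().T, c["origin"]
def at_z(n,uv,z):
    r,o=rays(n,uv); return o+r*((z-o[2])/r[:,2])[:,None]
def cloud(n,d,mask):
    v,u=np.nonzero(mask&(d>0)); r,o=rays(n,np.c_[u,v]); return o+r*d[v,u][:,None]
def circle(P):
    (x,y),rad=cv2.minEnclosingCircle(P[:,:2].astype(np.float32)); return x,y,rad
E
cat > look.py <<'E'
from h import *
import sys
names=["tin_blue","tin_yellow","tin_green","tin_red"]
for cam in ("top","scene"):
    p,d=arm.grab_frame(cam)
    for n in names:
        t=arm.trace(cam,n)
        if not t: print(cam,n,"none"); continue
        P=cloud(cam,d,t[0]["pixels"]); zt=np.percentile(P[:,2],90); L=P[P[:,2]>zt-6]
        lo=np.percentile(L,2,0);hi=np.percentile(L,98,0)
        print(cam,n,round(t[0]["p"],2),np.round(np.array(t[0]["xy"])*[640,480]),"lid",np.round((lo+hi)/2,1),"size",np.round(hi-lo,1))
    hsv=cv2.cvtColor(p,cv2.COLOR_RGB2HSV)
    t=arm.trace(cam,"new_rack")
    if t and len(sys.argv)>1:
        m=cv2.morphologyEx(t[0]["pixels"].astype(np.uint8),cv2.MORPH_CLOSE,np.ones((15,15)))
        w=((hsv[...,2]>150)&(hsv[...,1]<50)&(m>0)).astype(np.uint8)
        _,_,st,ce=cv2.connectedComponentsWithStats(w)
        ce=ce[1:][st[1:,4]>300]; D=at_z(cam,ce,19); D=D[np.argsort(-D[:,1])]
        print("discs",np.round(D[:,:2],1).tolist(), "ctr",D.mean(0).round(1),"yaw",np.arctan2(*( (D[0]-D[-1])[:2]*[-1,1])))
        o=arm.pinpoint(cam,"new_rack"); print("nr",at_z(cam,np.array(o[0]["xy"])*[640,480],0).round(1))
    if len(sys.argv)>1:
      for n in names:
        t=arm.trace(cam,n.replace("tin","mat"))
        if t: P=cloud(cam,d,t[0]["pixels"]); print(n,"mat",round(t[0]["p"],2),np.median(P,0).round(1))
if len(sys.argv)>1:
    p,d=arm.grab_frame("top"); cv2.imwrite("pics/crop0.png",cv2.resize(p[130:340,340:560,::-1],None,fx=2.5,fy=2.5))
E
python3 look.py 1
```

```text
top tin_blue 0.6 [382. 239.] lid [ 495.4 -110.9   84.6] size [45.3 45.3  7.2]
top tin_yellow 0.61 [429. 235.] lid [ 497.5 -188.    84.5] size [45.4 45.1  7. ]
top tin_green 0.98 [462. 311.] lid [ 361.5 -246.4   62.7] size [45.5 47.2  7.1]
top tin_red 0.75 [526. 234.] lid [ 503.3 -352.3   84.6] size [45.1 45.   7.1]
discs [[510.8, 354.8], [520.9, 275.9], [531.2, 196.7], [541.5, 117.4]] ctr [526.1 236.2  19. ] yaw 0.128827895978414
nr [[525.5 234.8   0. ]]
tin_blue mat 0.95 [ 472.4 -107.8   22.6]
tin_yellow mat 0.92 [ 476.3 -185.6   22.8]
tin_green mat 0.56 [ 479.2 -265.7   22.8]
tin_red mat 0.74 [ 484.  -343.5   22.9]
scene tin_blue 0.75 [160. 199.] lid [ 502.6 -348.8   24.6] size [100.6  68.9  10. ]
scene tin_yellow 0.9 [231. 204.] lid [ 497.6 -188.5   83.4] size [45.4 46.1  7.2]
scene tin_green 0.95 [193. 189.] lid [ 501.5 -268.6   84.2] size [43.8 44.   7.1]
scene tin_red 0.75 [156. 180.] lid [ 503.1 -352.    83.9] size [45.  46.4  7.5]Traceback (most recent call last):
  File "look.py", line 18, in <module>
    ce=ce[1:][st[1:,4]>300]; D=at_z(cam,ce,19); D=D[np.argsort(-D[:,1])]
                               ~~~~^^^^^^^^^^^
  File "h.py", line 10, in at_z
    r,o=rays(n,uv); return o+r*((z-o[2])/r[:,2])[:,None]
        ~~~~^^^^^^
  File "h.py", line 7, in rays
    xy=cv2.undistortPoints(np.asarray(uv,float).reshape(-1,1,2),K,c["D"]).reshape(-1,2)
       ~~~~~~~~~~~~~~~~~~~^^^^^^^^^^^^^^^^^^^^^^^^^^^^^^^^^^^^^^^^^^^^^^^
cv2.error: OpenCV(4.12.0) /io/opencv/modules/calib3d/src/undistort.dispatch.cpp:347: error: (-215:Assertion failed) CV_IS_MAT(_src) && CV_IS_MAT(_dst) && (_src->rows == 1 || _src->cols == 1) && (_dst->rows == 1 || _dst->cols == 1) && _src->cols + _src->rows - 1 == _dst->rows + _dst->cols - 1 && (CV_MAT_TYPE(_src->type) == CV_32FC2 || CV_MAT_TYPE(_src->type) == CV_64FC2) && (CV_MAT_TYPE(_dst->type) == CV_32FC2 || CV_MAT_TYPE(_dst->type) == CV_64FC2) in function 'cvUndistortPointsInternal'
```

Emit:
servo_tool(rows=[[0,0,0,-0.148,9.3],[0,0,0,-0.148,9.3],[0,0,0,-0.148,9.3],[0,0,0,-0.148,9.3],[0,0,0,-0.148,9.3],[0,0,0,-0.148,9.3],[0,0,0,-0.148,9.3],[0,0,0,-0.147,9.3],[0,0,0,0,9.3]])

```text
time: 1.85
eef_pos: [208.0, -509.2, 218.7]
orientation: [0.707, 0.708, -0.0, -0.0]
force: [0.3, -0.2, -0.1]
grip_width: 93.1
grip_force: 0.0
```

```bash
cat > st.py <<'E'
from h import *
s=arm.get_state(); M=R.from_quat(s["orientation"]).as_matrix()
print(round(s["time"],2),"tcp",s["eef_pos"].round(1),"x",M[:,0].round(4),"y",M[:,1].round(4),"z",M[:,2].round(4),"w",round(s["grip_width"],1),"gf",round(s["grip_force"],1),"F",s["force"].round(1),"q",s["joint_pos"].round(2))
E
python3 - <<'E'
from h import *
p,d=arm.grab_frame("top"); cv2.imwrite("pics/crop0.png",cv2.resize(p[130:340,340:560,::-1],None,fx=2.5,fy=2.5))
t=[a for a in arm.trace("top","tin_green")]
for a in t[:5]: P=cloud("top",d,a["pixels"]); L=P[P[:,2]>np.percentile(P[:,2],90)-6]; print(a["p"],((np.percentile(L,2,0)+np.percentile(L,98,0))/2).round(1))
E
python3 st.py
```

```text
0.8 [ 500.8 -268.7   84.6]
0.77 [ 616.  -358.6   62.7]
0.73 [ 362.2 -246.    62.6]
0.71 [ 617.8 -258.7   62.9]
1.95 tcp [ 208.  -509.1  218.7] x [0.004 1.    0.   ] y [ 1.    -0.004  0.   ] z [ 0.  0. -1.] w 93.1 gf 0.0 F [-0.9  1.  -0.2] q [-1.39  0.26  1.54  0.    1.35 -1.38]
```

View pics/crop0.png

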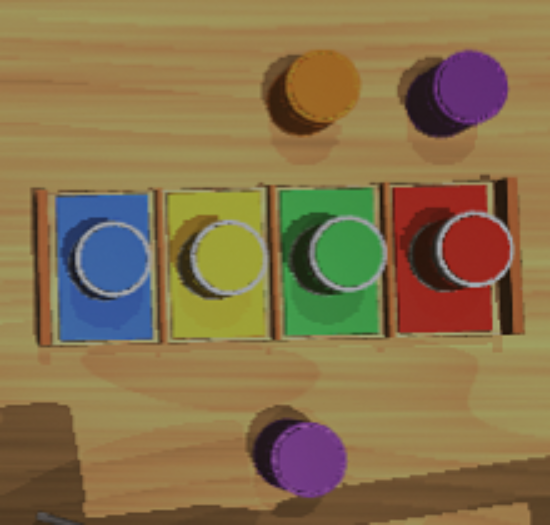

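The crop confirms blue, yellow, green and red on their mats, with the green tin at crop (345,253). The orange and purple look-alikes stand on bare table. Next I fix the yaw and go above the blue tin.

Emit:
servo_tool(rows=[[0,0,0,-0.004,7.5],[2.8,2.0,0.5,0,7.5],[2.8,2.0,0.5,0,7.5],[2.8,2.0,0.5,0,7.5],[2.8,2.0,0.5,0,7.5],[2.8,2.0,0.5,0,7.5],[2.8,2.0,0.5,0,7.5],[2.8,2.0,0.5,0,7.5],[2.8,2.0,0.5,0,7.5],[2.8,2.0,0.5,0,7.5],[2.8,2.0,0.5,0,7.5],[2.8,2.0,0.5,0,7.5],[2.8,2.0,0.5,0,7.5],[2.8,2.0,0.5,0,7.5],[2.8,2.0,0.4,0,7.5],[0.6,0.7,0,0,7.5],[0,0,0,0,7.5],[0,0,0,0,7.5]])

```text
time: 3.75
eef_pos: [493.1, -110.7, 149.8]
orientation: [0.706, 0.708, -0.0, 0.0]
force: [-0.1, 0.4, -0.9]
grip_width: 75.1
grip_force: 0.0
```

```bash
python3 st.py
```

```text
3.75 tcp [ 493.1 -110.7  149.8] x [-3.6e-03  1.0e+00 -6.0e-04] y [ 1.0e+00  3.6e-03 -3.0e-04] z [-3.e-04 -6.e-04 -1.e+00] w 75.1 gf 0.0 F [-0.1  0.4 -0.9] q [-0.44  0.24  1.74 -0.    1.16 -0.44]
```

Emit:
servo_tool(rows=[[0,0.2,2.0,0,7.5],[0,0,2.5,0,7.5],[0,0,2.5,0,7.5],[0,0,2.0,0,7.5],[0,0,1.2,0,7.5],[0,0,0.5,0,7.5],[0,0,0,0,7.5],[0,0,0,0,4],[0,0,0,0,4],[0,0,0,0,4],[0,0,0,0,4],[0,0,0,0,4],[0,0,0,0,4],[0,0,0,0,4]])

```text
time: 5.15
eef_pos: [495.8, -110.1, 43.2]
orientation: [0.706, 0.709, 0.0, 0.0]
force: [-1.6, -0.0, 6.1]
grip_width: 49.6
grip_force: 30.0
```

```bash
python3 st.py
```

```text
5.15 tcp [ 495.8 -110.1   43.2] x [-4.1e-03  1.0e+00 -4.0e-04] y [1.0e+00 4.1e-03 8.0e-04] z [ 8.e-04 -4.e-04 -1.e+00] w 49.6 gf 30.0 F [-1.6 -0.   6.1] q [-0.44  0.38  1.86  0.    0.91 -0.44]
```

Emit:
servo_tool(rows=[[0,0,-0.5,0,4],[0,0,-1.2,0,4],[0,0,-2.0,0,4],[0,0,-2.5,0,4],[0,0,-2.5,0,4],[0,0,-2.0,0,4],[1.0,0.25,0,0,4],[2.0,0.4,0,0,4],[2.5,0.5,0,0,4],[2.5,0.5,0,0,4],[2.5,0.5,0,0,4],[2.5,0.5,0,0,4],[2.5,0.5,0,0,4],[2.5,0.5,0,0,4],[2.5,0.5,0,0,4],[1.5,0.3,0,0,4],[0.8,0.2,0,0,4],[0,0,0,0,4],[0,0,0,0,4],[0,0,0,0,4]])

```text
time: 7.15
eef_pos: [540.9, 117.3, 149.6]
orientation: [0.706, 0.708, -0.0, 0.0]
force: [-1.0, -0.2, -1.6]
grip_width: 49.6
grip_force: 30.0
```

```bash
python3 st.py; python3 look.py
```

```text
7.15 tcp [540.9 117.3 149.6] x [-3.e-03  1.e+00 -3.e-04] y [ 1.e+00  3.e-03 -3.e-04] z [-3.e-04 -3.e-04 -1.e+00] w 49.6 gf 30.0 F [-1.  -0.2 -1.6] q [ 0.01  0.32  1.63 -0.    1.19  0.01]
top tin_blue none
top tin_yellow 0.73 [430. 236.] lid [ 497.5 -187.5   84.6] size [45.4 44.2  7.1]
top tin_green 0.97 [519. 168.] lid [ 616.3 -357.4   62.9] size [44.9 43.9  7.2]
top tin_red 0.93 [525. 232.] lid [ 503.3 -352.1   84.6] size [45.2 44.2  7.2]
scene tin_blue none
scene tin_yellow 0.96 [230. 201.] lid [ 497.  -188.4   83.5] size [47.9 46.1  7.3]
scene tin_green 0.78 [194. 190.] lid [ 500.9 -269.6   83.7] size [45.5 45.6  7.5]
scene tin_red 0.75 [156. 180.] lid [ 503.2 -352.4   83.8] size [45.9 46.   7.4]
```

Emit:
servo_tool(rows=[[0,0,1.5,0,4],[0,0,2.5,0,4],[0,0,2.5,0,4],[0,0,2.0,0,4],[0,0,1.2,0,4],[0,0,0.6,0,4],[0,0,0.3,0,4],[0,0,0.2,0,4],[0,0,0.2,0,4],[0,0,0,0,4],[0,0,0,0,4]])

```text
time: 8.85
eef_pos: [541.3, 118.2, 40.1]
orientation: [0.706, 0.709, 0.0, 0.0]
force: [-0.1, 0.6, -1.7]
grip_width: 49.8
grip_force: 30.0
```

```bash
python3 st.py
```

```text
8.85 tcp [541.3 118.2  40.1] x [-0.004  1.     0.   ] y [1.e+00 4.e-03 8.e-04] z [ 8.e-04  0.e+00 -1.e+00] w 49.8 gf 30.0 F [-0.1  0.6 -1.7] q [0.01 0.45 1.74 0.   0.95 0.01]
```

Emit:
servo_tool(rows=[[0,0,0.1,0,4],[0,0,0,0,4],[0,0,0,0,5.4],[0,0,0,0,6.0],[0,0,0,0,7.0],[0,0,0,0,7.5],[0,0,0,0,7.5],[0,0,-1.0,0,7.5],[0,0,-2.5,0,7.5],[0,0,-2.5,0,7.5],[0,0,-2.5,0,7.5],[0,0,-2.6,0,7.5]])

```text
time: 10.05
eef_pos: [540.9, 118.2, 151.3]
orientation: [0.706, 0.709, 0.0, 0.0]
force: [0.1, -0.5, -0.5]
grip_width: 74.9
grip_force: 0.0
```

Emit:
servo_tool(rows=[[-1.5,-0.2,0,0,7.5],[-2.5,-0.3,0,0,7.5],[-2.5,-0.3,0,0,7.5],[-2.5,-0.3,0,0,7.5],[-2.5,-0.3,0,0,7.5],[-2.5,-0.3,0,0,7.5],[-2.5,-0.3,0,0,7.5],[-2.5,-0.3,0,0,7.5],[-2.5,-0.3,0,0,7.5],[-2.5,-0.3,0,0,7.5],[-2.5,-0.3,0,0,7.5],[-2.5,-0.3,0,0,7.5],[-1.6,-0.8,0,0,7.5],[0,0,0,0,7.5],[0,0,0,0,7.5]])

```text
time: 11.55
eef_pos: [498.5, -188.2, 149.2]
orientation: [0.706, 0.708, 0.0, -0.001]
force: [-0.3, 0.3, 0.2]
grip_width: 74.8
grip_force: 0.0
```

```bash
python3 st.py; python3 look.py | grep -E "blue|yellow"; python3 -c "
from h import *
p,d=arm.grab_frame('scene'); cv2.imwrite('pics/s1.png',p[:,:,::-1])"
```

```text
11.55 tcp [ 498.5 -188.2  149.2] x [-2.4e-03  1.0e+00  8.0e-04] y [ 1.0e+00  2.4e-03 -8.0e-04] z [-8.e-04  8.e-04 -1.e+00] w 74.8 gf 0.0 F [-0.3  0.3  0.2] q [-0.57  0.29  1.68  0.    1.18 -0.57]
top tin_blue 0.7 [251. 207.] lid [542.2 117.4  80.3] size [45.8 45.8  7.3]
top tin_yellow 0.73 [416. 232.] lid [ 489.2 -134.3  292.8] size [ 48.5  77.9 426.5]
scene tin_blue 0.89 [372. 277.] lid [540.9 115.1  80.1] size [45.8 46.1  7.5]
scene tin_yellow 0.68 [230. 205.] lid [ 497.1 -188.6   83.5] size [45.8 45.8  7.3]
```

View pics/s1.png

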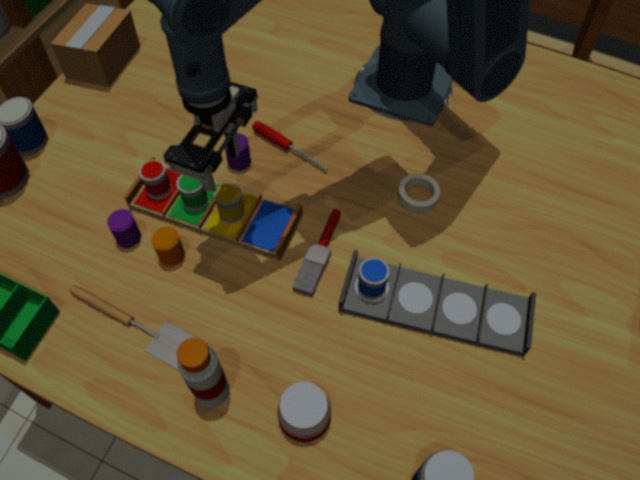

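The scene view shows blue standing upright on the disc next to the centre, at (372,277), within about 2 mm of it. Yellow at (228,203) is under the gripper.

Emit:
servo_tool(rows=[[0,-0.1,2.0,0,7.5],[0,0,2.5,0,7.5],[0,0,2.5,0,7.5],[0,0,2.0,0,7.5],[0,0,1.1,0,7.5],[0,0,0.5,0,7.5],[0,0,0,0,7.5],[0,0,0,0,4],[0,0,0,0,4],[0,0,0,0,4],[0,0,0,0,4],[0,0,0,0,4],[0,0,0,0,4],[0,0,0,0,4]])

```text
time: 13.6
eef_pos: [498.4, -188.1, 44.2]
orientation: [0.706, 0.709, 0.0, 0.0]
force: [-1.9, 0.9, 6.1]
grip_width: 49.5
grip_force: 30.0
```

```bash
python3 st.py
```

```text
13.6 tcp [ 498.4 -188.1   44.2] x [-4.1e-03  1.0e+00 -5.0e-04] y [1.0e+00 4.1e-03 5.0e-04] z [ 5.e-04 -5.e-04 -1.e+00] w 49.5 gf 30.0 F [-1.9  0.9  6.1] q [-0.57  0.41  1.79 -0.    0.94 -0.57]
```

Emit:
servo_tool(rows=[[0,0,-0.5,0,4],[0,0,-1.2,0,4],[0,0,-2.0,0,4],[0,0,-2.5,0,4],[0,0,-2.5,0,4],[0,0,-2.0,0,4]])

```text
time: 14.2
eef_pos: [498.6, -188.1, 152.8]
orientation: [0.706, 0.709, 0.0, 0.001]
force: [0.4, -0.0, -1.4]
grip_width: 49.2
grip_force: 30.0
```

Emit:
servo_tool(rows=[[1.0,0.2,0,0,4],[2.8,0.2,0,0,4],[2.8,0.2,0,0,4],[2.8,0.2,0,0,4],[2.8,0.2,0,0,4],[2.8,0.2,0,0,4],[2.8,0.2,0,0,4],[2.8,0.2,0,0,4],[2.8,0.3,0,0,4],[2.8,0.3,0,0,4],[2.8,0.3,0,0,4],[2.8,0.3,0,0,4],[2.8,0.3,0,0,4],[2.5,0.3,0,0,4],[1.4,0.05,0,0,4],[0,0,0,0,4],[0,0,0,0,4],[0,0,0,0,4]])

```text
time: 16.0
eef_pos: [531.0, 196.1, 150.5]
orientation: [0.706, 0.708, -0.0, 0.0]
force: [-0.3, -0.5, -1.3]
grip_width: 49.7
grip_force: 30.0
```

```bash
python3 st.py
```

```text
16.0 tcp [531.  196.1 150.5] x [-3.2e-03  1.0e+00 -5.0e-04] y [ 1.0e+00  3.2e-03 -5.0e-04] z [-5.e-04 -5.e-04 -1.e+00] w 49.7 gf 30.0 F [-0.3 -0.5 -1.3] q [ 0.16  0.34  1.59 -0.    1.21  0.15]
```

Emit:
servo_tool(rows=[[0.05,0,1.5,0,4],[0,0,2.5,0,4],[0,0,2.5,0,4],[0,0,2.0,0,4],[0,0,1.2,0,4],[0,0,0.6,0,4],[0,0,0.3,0,4],[0,0,0.2,0,4],[0,0,0.2,0,4],[0,0,0,0,4],[0,0,0,0,4]])

```text
time: 17.1
eef_pos: [531.5, 197.8, 41.1]
orientation: [0.706, 0.709, 0.0, 0.0]
force: [-0.0, 0.2, -1.6]
grip_width: 49.9
grip_force: 30.0
```

```bash
python3 st.py
```

```text
17.1 tcp [531.5 197.8  41.1] x [-4.2e-03  1.0e+00  1.0e-04] y [1.0e+00 4.2e-03 8.0e-04] z [ 8.e-04  1.e-04 -1.e+00] w 49.9 gf 30.0 F [-0.   0.2 -1.6] q [0.16 0.46 1.71 0.   0.97 0.16]
```

Emit:
servo_tool(rows=[[0,0,0.1,0,4],[0,0,0.1,0,4],[0,0,0,0,4],[0,0,0,0,5.4],[0,0,0,0,6.0],[0,0,0,0,7.0],[0,0,0,0,7.5],[0,0,0,0,7.5],[0,0,-1.0,0,7.5],[0,0,-2.5,0,7.5],[0,0,-2.5,0,7.5],[0,0,-2.5,0,7.5],[0,0,-2.6,0,7.5]])

```text
time: 18.4
eef_pos: [531.1, 197.6, 151.3]
orientation: [0.706, 0.709, 0.0, 0.0]
force: [-0.1, 1.3, -0.1]
grip_width: 75.3
grip_force: 0.0
```

Emit:
servo_tool(rows=[[-1.5,-0.1,0,0,7.5],[-2.8,-0.2,0,0,7.5],[-2.8,-0.2,0,0,7.5],[-2.8,-0.2,0,0,7.5],[-2.8,-0.2,0,0,7.5],[-2.8,-0.2,0,0,7.5],[-2.8,-0.2,0,0,7.5],[-2.8,-0.2,0,0,7.5],[-2.8,-0.2,0,0,7.5],[-2.8,-0.2,0,0,7.5],[-2.8,-0.2,0,0,7.5],[-2.8,-0.2,0,0,7.5],[-2.8,-0.2,0,0,7.5],[-2.8,-0.2,0,0,7.5],[-2.8,-0.2,0,0,7.5],[-2.8,-0.2,0,0,7.5],[-2.8,-0.2,0,0,7.5],[-0.3,0,0,0,7.5],[0,0,0,0,7.5],[0,0,0,0,7.5]])

```text
time: 20.4
eef_pos: [499.5, -267.5, 149.2]
orientation: [0.706, 0.709, 0.0, -0.001]
force: [-0.4, -0.1, -0.8]
grip_width: 74.8
grip_force: 0.0
```

```bash
python3 st.py; python3 look.py
```

```text
20.4 tcp [ 499.5 -267.5  149.2] x [-0.004   1.      0.0012] y [ 1.e+00  4.e-03 -9.e-04] z [-9.0e-04  1.2e-03 -1.0e+00] w 74.8 gf 0.0 F [-0.4 -0.1 -0.8] q [-0.69  0.34  1.59  0.    1.21 -0.69]
top tin_blue 0.87 [254. 209.] lid [541.5 116.4  80.3] size [44.2 44.2  7. ]
top tin_yellow 0.74 [205. 213.] lid [531.9 197.2  80.1] size [46.  46.1  7. ]
top tin_green 0.81 [471. 231.] lid [ 500.4 -264.1   84.8] size [47.  40.6  7.8]
top tin_red none
scene tin_blue 0.57 [370. 278.] lid [541.2 115.3  79.9] size [46.5 45.6  7.5]
scene tin_yellow 0.64 [418. 291.] lid [531.7 195.   79.5] size [45.4 44.1  7.1]
scene tin_green 0.96 [169. 247.] lid [ 618.  -257.6   62.2] size [44.8 44.3  6.5]
scene tin_red 0.97 [156. 181.] lid [ 522.4 -325.9  121.5] size [56.4 98.5 83.5]
```

Yellow is on its disc to within 1 mm. Next is green at (500.8, -268.7).

Emit:
servo_tool(rows=[[-0.1,0.1,2.0,0,7.5],[0,0,2.5,0,7.5],[0,0,2.5,0,7.5],[0,0,2.0,0,7.5],[0,0,1.1,0,7.5],[0,0,0.5,0,7.5],[0,0,0,0,7.5],[0,0,0,0,4],[0,0,0,0,4],[0,0,0,0,4],[0,0,0,0,4],[0,0,0,0,4],[0,0,0,0,4],[0,0,0,0,4]])

```text
time: 22.4
eef_pos: [501.2, -269.7, 44.3]
orientation: [0.706, 0.709, -0.0, 0.0]
force: [-1.0, 0.9, 5.8]
grip_width: 49.7
grip_force: 30.0
```

```bash
python3 st.py
```

```text
22.4 tcp [ 501.2 -269.7   44.3] x [-4.1e-03  1.0e+00 -6.0e-04] y [1.0e+00 4.1e-03 4.0e-04] z [ 4.e-04 -6.e-04 -1.e+00] w 49.7 gf 30.0 F [-1.   0.9  5.8] q [-0.69  0.46  1.7  -0.    0.98 -0.69]
```

Emit:
servo_tool(rows=[[0,0,-0.5,0,4],[0,0,-1.2,0,4],[0,0,-2.0,0,4],[0,0,-2.5,0,4],[0,0,-2.5,0,4],[0,0,-2.0,0,4],[1.0,0.1,0,0,4],[2.8,0.1,0,0,4],[2.8,0.1,0,0,4],[2.8,0.1,0,0,4],[2.8,0.1,0,0,4],[2.8,0.1,0,0,4],[2.8,0.1,0,0,4]])

```text
time: 23.7
eef_pos: [506.3, -89.3, 149.6]
orientation: [0.706, 0.709, -0.0, -0.001]
force: [-0.3, -0.2, -1.7]
grip_width: 49.2
grip_force: 30.0
```

Emit:
servo_tool(rows=[[2.8,0.1,0,0,4],[2.8,0.1,0,0,4],[2.8,0.1,0,0,4],[2.8,0.1,0,0,4],[2.8,0.1,0,0,4],[2.8,0.1,0,0,4],[2.8,0.1,0,0,4],[2.8,0.1,0,0,4],[2.8,0.1,0,0,4],[2.8,0.2,0,0,4],[2.8,0.2,0,0,4],[2.5,0.2,0,0,4],[2.4,0,0,0,4],[1.0,0,0,0,4],[0,0,0,0,4],[0,0,0,0,4],[0,0,0,0,4]])

```text
time: 25.4
eef_pos: [520.7, 274.5, 150.4]
orientation: [0.706, 0.708, -0.0, 0.0]
force: [0.3, -0.1, -1.6]
grip_width: 49.6
grip_force: 30.0
```

```bash
python3 st.py
```

```text
25.4 tcp [520.7 274.5 150.4] x [-3.1e-03  1.0e+00 -6.0e-04] y [ 1.0e+00  3.1e-03 -6.0e-04] z [-6.e-04 -6.e-04 -1.e+00] w 49.6 gf 30.0 F [ 0.3 -0.1 -1.6] q [ 0.3   0.38  1.54 -0.    1.23  0.29]
```

Emit:
servo_tool(rows=[[0,0,1.5,0,4],[0,0,2.5,0,4],[0,0,2.5,0,4],[0,0,2.0,0,4],[0,0,1.2,0,4],[0,0,0.6,0,4],[0,0,0.3,0,4],[0,0,0.2,0,4],[0,0,0.2,0,4],[0,0,0,0,4],[0,0,0,0,4]])

```text
time: 26.5
eef_pos: [521.1, 275.8, 41.1]
orientation: [0.706, 0.709, 0.0, 0.0]
force: [0.3, -0.8, -2.6]
grip_width: 49.3
grip_force: 30.0
```

```bash
python3 st.py
```

```text
26.5 tcp [521.1 275.8  41.1] x [-4.1e-03  1.0e+00  3.0e-04] y [1.0e+00 4.1e-03 8.0e-04] z [ 8.e-04  3.e-04 -1.e+00] w 49.3 gf 30.0 F [ 0.3 -0.8 -2.6] q [0.3  0.5  1.65 0.   0.99 0.29]
```

Emit:
servo_tool(rows=[[0,0,0.1,0,4],[0,0,0.1,0,4],[0,0,0,0,4],[0,0,0,0,5.4],[0,0,0,0,6.0],[0,0,0,0,7.0],[0,0,0,0,7.5],[0,0,0,0,7.5],[0,0,-1.0,0,7.5],[0,0,-2.5,0,7.5],[0,0,-2.5,0,7.5],[0,0,-2.5,0,7.5],[0,0,-2.6,0,7.5],[-1.2,0,0,0,7.5],[-2.8,-0.1,0,0,7.5],[-2.8,-0.1,0,0,7.5],[-2.8,-0.1,0,0,7.5]])

```text
time: 28.2
eef_pos: [517.5, 178.2, 149.1]
orientation: [0.706, 0.709, -0.0, -0.0]
force: [-0.3, -1.0, 0.5]
grip_width: 74.8
grip_force: 0.0
```

Emit:
servo_tool(rows=[[-2.8,-0.1,0,0,7.5],[-2.8,-0.1,0,0,7.5],[-2.8,-0.1,0,0,7.5],[-2.8,-0.1,0,0,7.5],[-2.8,-0.1,0,0,7.5],[-2.8,-0.1,0,0,7.5],[-2.8,-0.1,0,0,7.5],[-2.8,-0.1,0,0,7.5],[-2.8,-0.1,0,0,7.5],[-2.8,-0.1,0,0,7.5],[-2.8,-0.1,0,0,7.5],[-2.8,-0.1,0,0,7.5],[-2.8,-0.1,0,0,7.5],[-2.8,-0.1,0,0,7.5],[-2.8,-0.1,0,0,7.5],[-2.8,-0.1,0,0,7.5],[-2.8,-0.1,0,0,7.5],[-2.8,0,0,0,7.5],[-2.8,0,0,0,7.5],[0,0,0,0,7.5]])

```text
time: 30.2
eef_pos: [502.3, -356.2, 148.8]
orientation: [0.707, 0.707, -0.001, 0.0]
force: [0.0, 0.1, -1.0]
grip_width: 75.0
grip_force: 0.0
```

```bash
python3 st.py; python3 look.py
```

```text
30.2 tcp [ 502.3 -356.2  148.8] x [-8.0e-04  1.0e+00 -1.1e-03] y [ 1.e+00  8.e-04 -6.e-04] z [-5.0e-04 -1.1e-03 -1.0e+00] w 75.0 gf 0.0 F [ 0.   0.1 -1. ] q [-0.8   0.43  1.47 -0.    1.25 -0.8 ]
top tin_blue 0.94 [253. 209.] lid [541.4 117.2  80.4] size [44.1 45.8  7. ]
top tin_yellow 0.69 [206. 216.] lid [531.9 197.2  79.9] size [46.1 45.7  7.1]
top tin_green 0.93 [521. 168.] lid [ 616.3 -357.4   62.8] size [44.9 43.8  7.6]
top tin_red 0.6 [525. 234.] lid [ 503.4 -352.2   84.7] size [45.4 44.6  7.5]
scene tin_blue 0.59 [372. 278.] lid [541.1 115.   80. ] size [46.1 45.3  7.2]
scene tin_yellow 0.73 [419. 291.] lid [531.4 195.4  79.7] size [46.2 44.7  6.8]
scene tin_green 0.93 [128. 229.] lid [ 617.1 -357.9   61.7] size [47.1 47.2  6.9]
scene tin_red 0.55 [154. 181.] lid [ 503.8 -352.3   83.6] size [46.2 46.5  7.3]
```

```bash
python3 st.py
```

```text
30.8 tcp [ 503.6 -352.1  149.8] x [-4.6e-03  1.0e+00 -2.0e-04] y [1.0e+00 4.6e-03 2.0e-04] z [ 2.e-04 -2.e-04 -1.e+00] w 75.1 gf 0.0 F [ 0.1 -0.1  0.2] q [-0.79  0.42  1.47  0.    1.25 -0.8 ]
```

Emit:
servo_tool(rows=[[0,0,2.0,0,7.5],[0,0,2.5,0,7.5],[0,0,2.5,0,7.5],[0,0,2.0,0,7.5],[0,0,1.1,0,7.5],[0,0,0.5,0,7.5],[0,0,0,0,7.5],[0,0,0,0,4],[0,0,0,0,4],[0,0,0,0,4],[0,0,0,0,4],[0,0,0,0,4],[0,0,0,0,4],[0,0,0,0,4]])

```text
time: 32.2
eef_pos: [503.6, -352.8, 44.4]
orientation: [0.706, 0.709, -0.0, 0.001]
force: [-0.3, 0.8, 5.1]
grip_width: 49.7
grip_force: 30.0
```

```bash
python3 st.py
```

```text
32.2 tcp [ 503.6 -352.8   44.4] x [-4.1e-03  1.0e+00 -8.0e-04] y [1.0e+00 4.1e-03 6.0e-04] z [ 6.e-04 -8.e-04 -1.e+00] w 49.7 gf 30.0 F [-0.3  0.8  5.1] q [-0.79  0.53  1.58 -0.    1.03 -0.8 ]
```

Emit:
servo_tool(rows=[[0,0,-0.5,0,4],[0,0,-1.2,0,4],[0,0,-2.0,0,4],[0,0,-2.5,0,4],[0,0,-2.5,0,4],[0,0,-2.0,0,4],[1.0,0,0,0,4],[2.8,0,0,0,4],[2.8,0,0,0,4],[2.8,0,0,0,4],[2.8,0,0,0,4],[2.8,0,0,0,4],[2.8,0,0,0,4],[2.8,0,0,0,4],[2.8,0,0,0,4]])

```text
time: 33.7
eef_pos: [501.3, -116.3, 149.6]
orientation: [0.706, 0.709, -0.0, -0.001]
force: [0.6, -0.9, -1.1]
grip_width: 49.6
grip_force: 30.0
```

Emit:
servo_tool(rows=[[2.8,0.1,0,0,4],[2.8,0.1,0,0,4],[2.8,0.1,0,0,4],[2.8,0.1,0,0,4],[2.8,0.1,0,0,4],[2.8,0.1,0,0,4],[2.8,0.1,0,0,4],[2.8,0.1,0,0,4],[2.8,0.1,0,0,4],[2.8,0.1,0,0,4],[2.8,0,0,0,4],[2.8,0,0,0,4],[2.8,0,0,0,4],[2.8,0,0,0,4],[2.8,0,0,0,4],[2.8,0,0,0,4],[1.5,0,0,0,4],[1.0,0,0,0,4],[0,0,0,0,4],[0,0,0,0,4]])

```text
time: 35.7
eef_pos: [510.3, 353.7, 150.3]
orientation: [0.706, 0.708, -0.001, 0.0]
force: [-0.1, 0.0, -1.4]
grip_width: 49.2
grip_force: 30.0
```

Emit:
servo_tool(rows=[[0,0,0,0,4],[0,0,0,0,4],[0,0,0,0,4]])

```text
time: 36.0
eef_pos: [510.8, 353.9, 150.8]
orientation: [0.706, 0.708, 0.0, 0.0]
force: [-0.1, -0.1, -1.6]
grip_width: 49.6
grip_force: 30.0
```

Emit:
servo_tool(rows=[[0,0,1.5,0,4],[0,0,2.5,0,4],[0,0,2.5,0,4],[0,0,2.0,0,4],[0,0,1.2,0,4],[0,0,0.6,0,4],[0,0,0.3,0,4],[0,0,0.2,0,4],[0,0,0.2,0,4],[0,0,0,0,4],[0,0,0,0,4]])

```text
time: 37.1
eef_pos: [510.8, 354.7, 41.1]
orientation: [0.706, 0.709, 0.0, 0.0]
force: [0.5, -0.0, -1.9]
grip_width: 49.4
grip_force: 30.0
```

```bash
python3 st.py
```

```text
37.1 tcp [510.8 354.7  41.1] x [-4.1e-03  1.0e+00  3.0e-04] y [1.0e+00 4.1e-03 8.0e-04] z [ 8.e-04  3.e-04 -1.e+00] w 49.4 gf 30.0 F [ 0.5 -0.  -1.9] q [ 0.43  0.55  1.57 -0.    1.03  0.42]
```

Emit:
servo_tool(rows=[[0,0,0.1,0,4],[0,0,0.1,0,4],[0,0,0,0,4],[0,0,0,0,5.4],[0,0,0,0,6.0],[0,0,0,0,7.0],[0,0,0,0,7.5],[0,0,0,0,7.5],[0,0,-1.0,0,7.5],[0,0,-2.5,0,7.5],[0,0,-2.5,0,7.5],[0,0,-2.5,0,7.5],[0,0,-2.6,0,7.5],[0,0,-2.5,0,7.5],[0,-2.0,-2.0,0,7.5],[0,-2.5,0,0,7.5],[0,-2.5,0,0,7.5],[0,-2.5,0,0,7.5],[0,-2.0,0,0,7.5],[0,0,0,0,7.5]])

```text
time: 39.1
eef_pos: [393.2, 354.2, 195.6]
orientation: [0.705, 0.709, 0.0, -0.0]
force: [0.0, -0.0, -0.4]
grip_width: 75.3
grip_force: 0.0
```

```bash
python3 look.py; python3 st.py; python3 -c "
from h import *
p,d=arm.grab_frame('scene'); cv2.imwrite('pics/s2.png',p[:,:,::-1])"
```

```text
top tin_blue 0.64 [253. 208.] lid [541.9 117.3  80.2] size [45.1 45.6  7.2]
top tin_yellow 0.8 [207. 213.] lid [531.8 196.8  80.1] size [45.7 45.3  6.9]
top tin_green 0.97 [461. 313.] lid [ 361.4 -245.4   62.6] size [45.6 45.9  7.2]
top tin_red 0.98 [116. 226.] lid [511.4 354.2  79.8] size [44.5 46.5  6.9]
scene tin_blue 0.85 [372. 280.] lid [541.2 115.1  79.9] size [45.4 46.2  7.2]
scene tin_yellow 0.66 [416. 292.] lid [531.6 195.2  79.7] size [46.  44.1  6.7]
scene tin_green 0.89 [466. 299.] lid [521.5 275.7  79.1] size [46.2 45.   7.2]
scene tin_red 0.61 [509. 311.] lid [511.3 352.9  79.6] size [47.1 45.1  6.6]
39.7 tcp [395.8 354.  194.5] x [-3.7e-03  1.0e+00 -1.0e-04] y [ 1.0e+00  3.7e-03 -3.0e-04] z [-3.e-04 -1.e-04 -1.e+00] w 75.0 gf 0.0 F [ 0.3 -0.2 -0.4] q [0.52 0.24 1.62 0.   1.28 0.52]
```

View pics/s2.png

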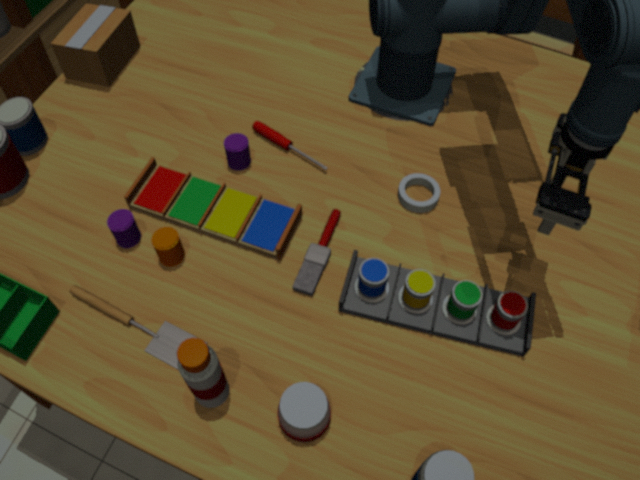

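The four tins stand upright on their discs: blue (373,277), yellow (418,288), green (464,298) and red (509,310). Each is within about 3 mm of its disc centre, and the gripper is clear.

```bash
python3 -c "
from cell import arm
print(arm.sign_off())"
```

```text
the job is handed in; nothing more can be done
None
```

The four tins stand upright and released on the grey rack in reverse order (blue at the right end, then yellow, green, red), each within about 3 mm of its disc centre by camera; I handed the job in at about 40 s, and the sign-off gave no verdict.

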